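Seat the coffee grinder's notched burr disc on its key pin

ROBOT

A 6-joint arm with a two-finger parallel gripper is mounted at the origin on a cart in front of the work surface, level with it; the furniture and walls round the work are solid. World frame = base frame: x ahead of the robot, y to its left, z up, the work surface at z = 0. Lengths are in m, angles in rad, forces in N, time in s.
With the tool pointing down it reaches from about 0.35 to 0.85 m from the base axis. Payload 8.1 kg.
Tool frame: the origin (TCP) lies at the very end of the fingers, on their centre line; the grasp point (between the pads) lies 19 mm behind it; z points along the fingers, y is the line along which they close (so a half turn about z gives the same grasp; the last joint's range is limited). The gripper opens to 93 mm and grips with 3 to 60 N. Pads are 15 mm wide; open, the fingers measure 128 mm over their backs; the gripper's body (75 mm by 188 mm) begins 65 mm behind the grasp point.
Start: joints at [-1.312, 0.13, 1.488, -0, 1.523, -0.085], TCP at [0.202, -0.565, 0.219] pointing down, gripper open.
Joint ranges: [-2.96, 2.96], [-0.89, 2.26], [0.02, 2.5], [-1.34, 4.48], [0, 2.73], [-2.66, 2.66]. Speed limits (rad/s): [2.39, 2.39, 2.79, 3.14, 3.14, 3.14].

INTERFACE

Orientations are given as a unit quaternion [w, x, y, z].
In Python, from rig import bot gives the robot as it stands. Calls block until the motion is done:
- bot.reach(position, orientation): joint-space move of the TCP to a pose.
- bot.move_linear(position, ori=None, v=0.15): straight line of the TCP; ori=None keeps the orientation; v is the mean speed in m/s.
- bot.goto_joints(angles): joint-space move.
- bot.release() and bot.close_gripper(): open the fingers fully, or close them until they stop; the grip force is fixed at half the most.
- bot.pause(seconds).
- bot.ik(position, orientation): joint angles nearest the present ones, or None.
- bot.read_state(): the state.
- bot.snapshot(name): name is "side" or "top"; returns the picture (420x560x3 uint8, red, green, blue); there is no depth.
- bot.calibration(name): a dict with "fx", "fy", "cx", "cy" (pixels), "D" ([k1, k2, p1, p2, k3] as OpenCV has them; the pictures are not rectified), "extrinsics" (4x4, takes a point from world to camera coordinates). Camera axes: x right, y down, z forward; pixel columns grow to the right and rows downward; lengths in m; the calibration is good to about 2 mm. A picture is of the moment at which its call begins. calibration takes no time and is no camera call.
A pose or a line that the arm cannot do raises bot.Unreachable and nothing moves.
- bot.job_done(): hands the job in; it is judged then, once.
The state is a dict: "t": time; "joint_pos": joint angles; "joint_vel": joint speeds; "joint_efforts": joint torques, N m; "position": TCP position; "eef_rot": TCP orientation; "force": force on the tool from outside, world axes, zero at the start; "moment": the same for the moment, N m; "gripper_width": opening from 0.0 (shut) to 1.0 (fully open); "grasp_force": force on a finger pad.
Only numpy, scipy, OpenCV 4.12 (cv2) and the standard library are available. Lean on these libraries where they do the work, as an engineer would, in place of code of your own. Each camera call takes 0.05 s, during which the arm holds its last target. There are 200 camera calls.

TASK

The burr disc of the coffee grinder is standing raised on its stem. Push it round with a fingertip until the notch in its rim is over the pin on the grinder's ear, then press it straight down until it is fully seated. Do not lift the disc, leave the coffee pods, salt shaker and teaspoon where they are, and take the hand away.

Things in the scene. Friction and masses are not known exactly. Their poses are not given: they have to be found in the camera images.
- grinder: Coffee grinder, fixed: low white drum, 142 mm diameter (160 at the foot), 90 mm high. Origin: centre of its underside, z up; the disc turns on its vertical axis. Black grounds drawer at its front (own -x). One white ear, 30 mm wide, top level with the drum's, sticks out to 95 mm from the axis and carries the key pin, 2.30 rad counterclockwise (from above) from the grinder's x axis.
- pin_top (a point): Top of the key pin: an upright steel pin, 10 mm diameter, round-topped, 10.5 mm tall above the drum's top, 70 mm from the grinder's axis, fixed to the grinder.
- disc_turn (a joint): Angle of the burr disc about the vertical axis, rad, growing counterclockwise seen from above. The notch is exactly over the pin at 0 and at 2 pi (6.283); it starts anywhere from 0.8 to 5.48 and may be turned either way. The disc stays where it is left; turning takes about 0.08 N m of friction (about 2 N at 45 mm from the axis).
- disc_press (a joint): Depth of the disc on its stem, m: 0 raised as found, 0.010 fully seated on its stop. A snug fit: about 6 N moves it down and it stays where it is left (negative = pulled up). With the notch away from the pin it stops on the pin after 2 or 3 mm (springy if forced).
- notch (a point): Middle of the notch, at the disc's upper surface, 70 mm from the axis. The disc: brass, 150 mm diameter, 8 mm thick, upper surface 109 mm above the worktop raised, 99 mm seated. The notch is a parallel slot 20 mm wide, open at the rim, 19 mm deep radially: the pin has 5 mm to spare on each side (0.07 rad).
- hub_top (a point): Centre of the hub's flat top, on the turning axis, 137 mm above the worktop while raised: the place to press. The black hub is 40 mm in diameter; its top 2 mm is a brass disc of 28 mm diameter.
- face_a (a point): Point on one radial side face of the black block on the disc (a 100 degree sector opposite the notch, from the hub to 62 mm from the axis, 26 mm above the disc's surface): 45 mm from the axis, 14 mm above the disc's surface, 130 degrees counterclockwise (from above) of the notch. Pushing this face turns the disc counterclockwise (joint grows).
- face_b (a point): The same point of the block's other side face, 130 degrees clockwise of the notch. Pushing this face turns the disc clockwise (joint falls). The disc is flat and empty beside both faces, right round past the notch.
- pod_black: Black coffee pod with a foil lid, 51 mm diameter, 42 mm high, standing loose beside the grinder; origin: centre of its underside. To be left alone.
- pod_brown: Brown coffee pod, same size and origin. To be left alone.
- salt: Salt shaker, 44 mm diameter, 90 mm high, standing loose; origin: centre of its underside. To be left alone.
- spoon: Teaspoon, 139 mm long along its own x, 30 mm wide, 10 mm high, lying loose; origin: centre of its underside. To be left alone.
There are look-alikes about, which are no part of the job. What is meant by the grinder is not blue, pink or purple, and is the larger of those in its own colour.

How it is judged:
By the outcome, as a careful person would: the job done as asked, in the order asked, and still so for the second after the job is handed in, with the robot touching nothing.
It also fails if it takes over 45 s, if anything falls off the work surface, if the arm or the gripper's body presses on something with over 40 N, if the wrist force passes 120 N, or if a joint passes its speed limit or range.

## Working session

There is one attempt and no reset: what is moved stays moved. The work goes in short steps, each a Python script; the robot and the scene stay as the last script left them, time stands still between calls to the robot, and variables do not carry over. Pictures are saved under pics/ and viewed, at most 10 in all, crops included, and the job is handed in when it is done.

```bash
mkdir -p pics; python3 - <<'E'
from rig import bot
import cv2,numpy as np
for n in("top","side"):
    im=bot.snapshot(n); cv2.imwrite(f"pics/{n}0.png",im[:,:,::-1])
    c=bot.calibration(n); print(n,c["fx"],c["cx"],c["cy"],c["D"]); E=np.array(c["extrinsics"]);print(E.round(3).tolist(), (-E[:3,:3].T@E[:3,3]).round(3))
print(bot.read_state())
E
```

```text
top 492.96222378613106 277.6527651484973 204.16531705538537 [-0.01755946  0.          0.          0.          0.        ]
[[-0.001, -1.0, -0.001, -0.017], [-0.992, 0.001, -0.123, 0.618], [0.123, 0.001, -0.992, 1.154], [0.0, 0.0, 0.0, 1.0]] [ 0.472 -0.018  1.221]
side 471.67915257590136 289.2463854870703 204.30017979626876 [-0.15677993  0.          0.          0.          0.        ]
[[-0.995, -0.099, 0.023, 0.575], [-0.056, 0.347, -0.936, 0.137], [0.085, -0.932, -0.351, 1.254], [0.0, 0.0, 0.0, 1.0]] [0.473 1.178 0.555]
{'t': 0.1, 'joint_pos': array([-1.31241977e+00,  1.31088317e-01,  1.48917418e+00,  1.83826007e-05,
        1.52301275e+00, -8.53793584e-02]), 'joint_vel': array([ 0.00075219, -0.00384912, -0.00306198,  0.00057763,  0.00034788,
        0.0005102 ]), 'joint_efforts': array([ 1.59569096e-03, -5.61347151e+01, -4.93091798e+01,  7.70515529e-02,
        2.92655913e-02, -5.73272791e-05]), 'position': array([ 0.20212111, -0.56437804,  0.21768867]), 'eef_rot': array([-8.38943897e-04,  9.85265039e-01,  1.71032437e-01, -6.35341119e-05]), 'force': array([-0.16674636, -1.23366798, -0.24744134]), 'moment': array([-0.0005904 , -0.03784773,  0.06998345]), 'grasp_force': 0.0, 'gripper_width': 1.0023835995291903}
```

View pics/top0.png

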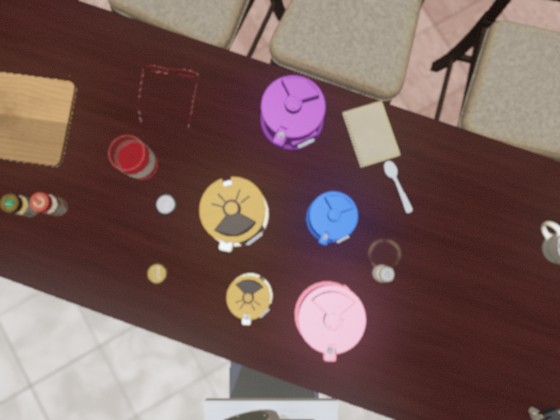

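View pics/side0.png

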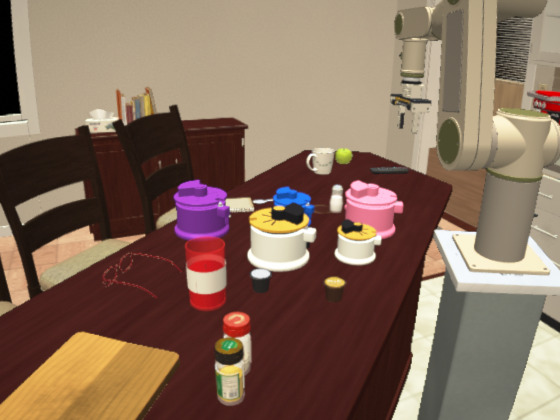

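Candidates in the top picture: two white grinders with brass discs, large at (233,209) and small at (248,297). There are also a purple one at (293,110), a blue one at (333,216) and a pink one at (331,317), all excluded by colour. The large white one at (233,209) is meant, being the larger in its own colour. Pods are at (165,204) and (157,273), salt at (383,272), spoon at (398,187). I'll confirm the grinder in a crop and measure it.

```bash
cat > h.py <<'E'
import cv2,numpy as np
from rig import bot
def ray(n,uv,z):
    c=bot.calibration(n);K=np.array([[c["fx"],0,c["cx"]],[0,c["fy"],c["cy"]],[0,0,1]])
    E=np.array(c["extrinsics"]);uv=np.array(uv,float).reshape(-1,1,2)
    p=cv2.undistortPoints(uv,K,np.array(c["D"]))[:,0]
    d=np.c_[p,np.ones(len(p))]@E[:3,:3]; o=-E[:3,:3].T@E[:3,3]
    return o+d*((z-o[2])/d[:,2])[:,None]
def proj(n,P):
    c=bot.calibration(n);K=np.array([[c["fx"],0,c["cx"]],[0,c["fy"],c["cy"]],[0,0,1]])
    E=np.array(c["extrinsics"])
    return cv2.projectPoints(np.array(P,float).reshape(-1,3),cv2.Rodrigues(E[:3,:3])[0],E[:3,3],K,np.array(c["D"]))[0][:,0]
def brass(im,box):
    h=cv2.cvtColor(im,cv2.COLOR_RGB2HSV); m=cv2.inRange(h,(12,110,90),(30,255,255))
    k=np.zeros_like(m);x0,y0,x1,y1=box;k[y0:y1,x0:x1]=m[y0:y1,x0:x1];return k
E
python3 - <<'E'
from h import *
im=cv2.imread("pics/top0.png")[:,:,::-1].copy()
m=brass(im,(185,165,280,258))
pts=cv2.findNonZero(m); hull=cv2.convexHull(pts)
e=cv2.fitEllipse(hull); print(e, ray("top",e[0],.109))
w=ray("top",hull[:,0],.109); (c,r)=cv2.minEnclosingCircle(w[:,:2].astype(np.float32)); print(c,r)
cr=im[165:262,180:290]; m2=m[165:262,180:290]
a=cv2.resize(cr[:,:,::-1],None,fx=5,fy=5,interpolation=cv2.INTER_CUBIC)
cv2.imwrite("pics/crop1.png",a)
E
```

```text
((231.5013885498047, 208.70164489746094), (66.93934631347656, 68.65422821044922), 51.3994026184082) [[0.59907728 0.08765218 0.109     ]]
(0.5996829271316528, 0.08740327507257462) 0.07861272990703583
```

View pics/crop1.png

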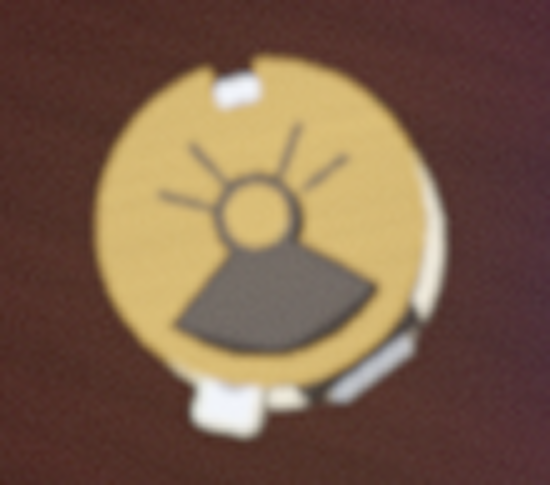

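The crop shows the large white grinder with its brass disc centred near crop (260,215). The notch is at the top at (236,85), the black block is below at (275,300), the ear is at the bottom at (228,410) and the drawer at (370,365). This is the right one: white, and larger than the other white grinder.

Next I'll get the angles and plan the push on face_a, which turns the disc counterclockwise.

```bash
cat >> h.py <<'E'
def measure(im,C,r0=.061,r1=.071,z=.109,zd=.09):
    """angles of notch (non-brass pixels in rim annulus) and of ear (white outside disc)"""
    v,u=np.mgrid[160:262,180:285]; uv=np.c_[u.ravel(),v.ravel()]
    h=cv2.cvtColor(im,cv2.COLOR_RGB2HSV)[v.ravel(),u.ravel()].astype(int)
    br=(h[:,0]>=10)&(h[:,0]<=30)&(h[:,1]>100)&(h[:,2]>90)
    d=ray("top",uv,z)[:,:2]-C; r=np.hypot(*d.T)
    q=d[(r>r0)&(r<r1)&~br]; n=q/np.hypot(*q.T)[:,None]
    d2=ray("top",uv,zd)[:,:2]-C; r2=np.hypot(*d2.T)
    wh=(h[:,1]<60)&(h[:,2]>150)&(r2>.083)&(r2<.095)
    return n,d2[wh]
E
python3 - <<'E'
from h import *
im=cv2.imread("pics/top0.png")[:,:,::-1].copy()
C=np.array([.599,.0875])
n,e=measure(im,C)
a=np.degrees(np.arctan2(n[:,1],n[:,0]));print("notch",np.sort(a).round())
b=np.degrees(np.arctan2(e[:,1],e[:,0]));print("ear",np.sort(b%360).round())
# hub check & joint plan
hub=brass(im,(222,198,242,218));print(proj("top",[*C,.137]))
def quat(phi): # tool down, tool y along radial angle phi
    return np.array([0,np.cos((phi+np.pi/2)/2+0),np.sin((phi+np.pi/2)/2),0])
# tool x at angle t => y (down tool) at angle t-90
for phi in (90,120,150,180,210,240,270,300):
    f=np.radians(phi)
    for k in (0,np.pi):
        q=quat(f+k); p=[*(C+.045*np.array([np.cos(f),np.sin(f)])),.25]
        j=bot.ik(p,q); print(phi,k>0,None if j is None else np.round(j,2))
E
```

```text
notch [-0. -0. -0.  2.  2.  2.  2.  4.  4.  4.  4.  6.  6.  6.  6.  7.  8.  8.
  8.  9. 10. 10. 10. 11. 12. 12. 12. 13. 13. 14. 14. 15. 15. 15. 16. 16.
 17. 17. 18. 18. 19. 19. 20. 21. 22.]
ear [159. 159. 160. 160. 160. 161. 161. 161. 161. 162. 162. 163. 163. 163.
 163. 164. 164. 164. 165. 165. 165. 166. 166. 166. 166. 167. 167. 167.
 167. 168. 168. 168. 168. 169. 169. 169. 170. 170. 170. 170. 171. 171.
 171. 171. 172. 172. 172. 173. 173. 173. 174. 174. 174. 174. 174. 175.
 176. 176. 176. 176. 177. 177. 177. 177. 177. 179. 179. 179. 179. 179.
 180. 180. 180. 182. 183. 185. 186. 188. 189. 191. 193. 204. 204. 205.
 206. 206. 206. 207. 208. 208. 209. 210. 210. 211. 212. 212. 213. 214.
 215. 215. 216. 217. 218. 219. 219. 220. 221. 221. 222. 223. 223. 224.
 225. 225. 227. 227. 228. 228. 229. 229. 230. 230. 231. 232. 241. 242.
 243. 244. 245. 245. 247. 248. 249. 250. 252. 253. 255. 257. 258. 260.
 261.]
[[230.38107317 207.29579549]]
90 False [ 0.13  0.16  1.4  -0.    1.58 -1.44]
90 True [ 0.13  0.16  1.4  -0.    1.58  1.7 ]
120 False [ 0.13  0.09  1.47 -0.    1.58 -1.97]
120 True [ 0.13  0.09  1.47 -0.    1.58  1.18]
150 False [ 0.1   0.04  1.53 -0.    1.57 -2.51]
150 True [ 0.1   0.04  1.53 -0.    1.57  0.63]
180 False None
180 True [ 0.07  0.01  1.55 -0.    1.57  0.07]
210 False [ 0.02  0.02  1.55 -0.    1.57  2.64]
210 True [ 0.02  0.02  1.55 -0.    1.57 -0.5 ]
240 False [-0.    0.06  1.5  -0.    1.58  2.09]
240 True [-0.    0.06  1.5  -0.    1.58 -1.05]
270 False [-0.01  0.12  1.44 -0.    1.58  1.56]
270 True [-0.01  0.12  1.44 -0.    1.58 -1.59]
300 False [-0.    0.18  1.37 -0.    1.59  1.04]
300 True [-0.    0.18  1.37 -0.    1.59 -2.1 ]
```

Pin direction is about 169.7° (the drawer at about 218° cross-checks it) and the notch is at about 10.4°. That means turning counterclockwise by about 159°. I'll stop about 6° short and look.

```bash
cat >> h.py <<'E'
C=np.array([.5985,.0867])
def pose(th,z,r=.045,back=.0075):
    f=np.radians(th);u=np.array([np.cos(f),np.sin(f)]);t=np.array([-u[1],u[0]])
    g=(f+np.pi+np.pi/2)/2
    q=np.array([0,np.cos(g),np.sin(g),0])
    return np.r_[C+r*u-back*t,z],q
def sweep(a,b,z=.117,step=12,v=.07,**k):
    for th in np.linspace(a,b,max(2,int(abs(b-a)/step)+1))[1:]:
        p,q=pose(th,z,**k); bot.move_linear(p,q,v=v)
        s=bot.read_state(); print(round(th),s["force"].round(1),round(s["t"],1))
E
python3 - <<'E'
from h import *
bot.close_gripper()
p,q=pose(122,.24); bot.reach(p,q); print(bot.read_state()["t"],bot.read_state()["force"])
bot.move_linear(pose(122,.117)[0],v=.12); s=bot.read_state(); print(s["t"],s["position"],p,s["force"])
sweep(122,294)
p,q=pose(289,.117); bot.move_linear(p,q); bot.move_linear([p[0],p[1],.21],v=.2)
bot.move_linear([.56,-.13,.23],v=.25)
print(bot.read_state()["t"])
im=bot.snapshot("top");cv2.imwrite("pics/top1.png",im[:,:,::-1])
im2=bot.snapshot("side");cv2.imwrite("pics/side1.png",im2[:,:,::-1])
n,e=measure(im,C);a=np.degrees(np.arctan2(n[:,1],n[:,0]))%360;print("notch",np.sort(a).round())
A=cv2.resize(im[165:262,180:290],None,fx=4,fy=4,interpolation=cv2.INTER_CUBIC)
B=cv2.resize(im2[190:287,230:340],None,fx=3.6,fy=4,interpolation=cv2.INTER_CUBIC)[:A.shape[0],:360]
cv2.imwrite("pics/crop2.png",np.hstack([A[:,:,::-1],B[:A.shape[0],:,::-1]]))
E
```

```text
4.3333 [-0.32995612  0.3755116  -0.34160525]
5.5083 [0.58178287 0.128944   0.11813066] [0.58101399 0.12883656 0.24      ] [-0.32474819  0.59574678 -0.07184357]
134 [ 0.7 -0.4 -0.5] 5.9
147 [ 0.4  0.9 -0.1] 6.2
159 [1.  0.9 0.9] 6.6
171 [-0.1  0.9  0.9] 7.0
183 [0.1 1.4 0.5] 7.3
196 [0.7 0.7 0.4] 7.7
208 [-0.2  0.9 -0.3] 8.1
220 [0.5 1.2 0.9] 8.4
233 [ 0.3  1.3 -1.1] 8.8
245 [-1.   1.7 -0.3] 9.2
257 [-1.4  0.7 -0.4] 9.5
269 [-1.4  0.6 -0.4] 9.9
282 [-2.2 -0.1  0.2] 10.3
294 [-2.3  1.1 -0. ] 10.6
12.375
notch [  0.   0.   2.   3.   5.   7.   9.  11.  13.  13.  15.  15.  17.  19.
  20.  21.  22.  24.  26.  27.  29.  30.  32.  32.  33.  34.  35.  36.
 157. 158. 158. 159. 159. 160. 160. 161. 161. 162. 162. 162. 163. 164.
 164. 164. 164. 165. 165. 166. 166. 167. 167. 168. 168. 169. 169. 170.
 170. 171. 171. 171. 172. 173. 173. 173. 173. 174. 175. 175. 175. 175.
 177. 177. 177. 177. 177. 179. 179. 179. 179. 309. 312. 315. 318. 321.
 329. 332. 334. 337. 339. 341. 343. 345. 347. 348. 350. 352. 354. 356.
 356. 358. 358.]
```

View pics/crop2.png

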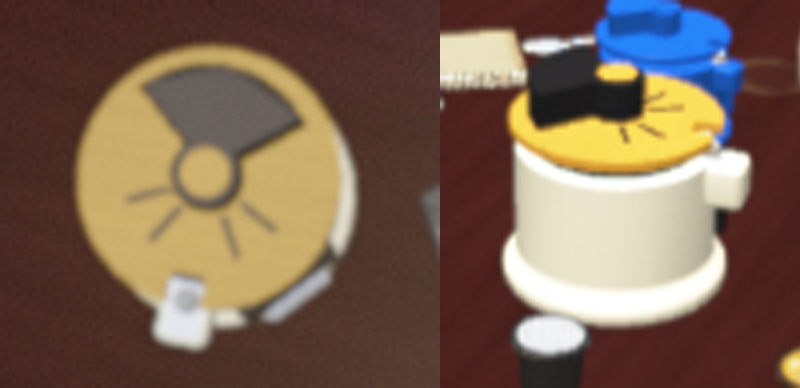

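The left half (top view) shows the block now at (220,105) and the notch at the bottom at (187,290), with the pin visible inside it at (186,299). It is nearly aligned. I'll measure the pin in the notch more closely.

```bash
python3 - <<'E'
from h import *
im=cv2.imread("pics/top1.png")[:,:,::-1].copy()
m=brass(im,(185,165,280,250)); e=cv2.fitEllipse(cv2.convexHull(cv2.findNonZero(m)))
c9=ray("top",e[0],.109)[0,:2]; 
hb=cv2.inRange(im,(120,90,30),(255,255,255)); hb2=np.zeros_like(hb); hb2[200:218,222:242]=hb[200:218,222:242]
n,l,st,ce=cv2.connectedComponentsWithStats(hb2); k=l[208,231]; print("disc c",c9,"hub c",ray("top",ce[k],.137)[0,:2],st[k])
# unrolled polar strip around the notch, per radius: edge angles
c=c9
for r in (.058,.061,.064,.067,.070,.073):
    t=np.radians(np.arange(145,195,.5)); P=np.c_[c[0]+r*np.cos(t),c[1]+r*np.sin(t),np.full(len(t),.109)]
    uv=proj("top",P).astype(np.float32)
    s=cv2.remap(im.astype(np.float32),uv[:,0],uv[:,1],cv2.INTER_LINEAR)[:,0]
    b=s[:,2]/s[:,0]; g=np.where(b>.68)[0]
    print(r,b.min().round(2),b.max().round(2),np.degrees(t[[g[0],g[-1]]]).round(1) if len(g) else None, (np.degrees(t[[g[0],g[-1]]]).mean() if len(g) else None))
A=cv2.resize(im[222:258,206:252],None,fx=15,fy=15,interpolation=cv2.INTER_CUBIC)
M=lambda p:tuple(int(x) for x in (((p-np.array([206,222]))+.5)*15-.5))
for a in (166,168,170,172,174):
    f=np.radians(a)
    for z,r,col in ((.1,.07,(0,0,255)),):
        cv2.circle(A,M(proj("top",[C[0]+r*np.cos(f),C[1]+r*np.sin(f),z])[0]),2,(255,0,0),-1)
cv2.imwrite("pics/crop3.png",np.ascontiguousarray(A[:,:,::-1]))
E
```

```text
disc c [0.59893432 0.08747263] hub c [0.59530543 0.08748002] [222 200  20  18 280]
0.058 0.52 0.85 [161.  176.5] 168.75
0.061 0.52 1.04 [159. 179.] 169.0
0.064 0.52 1.04 [158.5 179.5] 169.0
0.067 0.52 1.04 [159. 179.] 169.0
0.07 0.52 1.03 [159.5 178.5] 169.0
0.073 0.52 1.03 [159. 179.] 169.0
```

View pics/crop3.png

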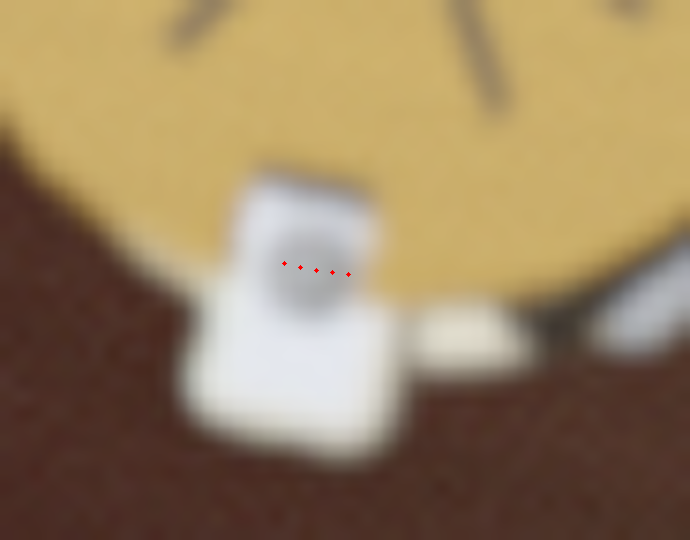

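The enlarged crop shows the pin at (311,275) and the notch sides at x≈235 and 375, so their middle is about 300 at the pin's row. Allowing for parallax, the pin is within about 1 mm of the notch's middle, against 5 mm of clearance. The notch is aligned, so I'll press on the hub.

```bash
python3 - <<'E'
from h import *
p,q=pose(180,.20,r=0,back=0)
bot.move_linear([p[0],p[1],.20],q,v=.2); bot.move_linear([p[0],p[1],.142],v=.1)
f0=bot.read_state()["force"][2]
for z in np.arange(.139,.1195,-.001):
    bot.move_linear([p[0],p[1],z],v=.03); s=bot.read_state(); f=s["force"]-[0,0,f0]
    print(round(z,3),s["position"].round(4),f.round(1),round(s["t"],1))
    if f[2]>28: break
bot.pause(.3); s=bot.read_state(); print(s["position"],s["force"])
bot.move_linear([p[0],p[1],.21],v=.15); bot.move_linear([.56,-.13,.24],v=.25)
print(bot.read_state()["t"])
im=bot.snapshot("top");im2=bot.snapshot("side")
cv2.imwrite("pics/top2.png",im[:,:,::-1]);cv2.imwrite("pics/side2.png",im2[:,:,::-1])
A=cv2.resize(im[165:262,180:290],None,fx=4,fy=4,interpolation=cv2.INTER_CUBIC)
B=cv2.resize(im2[190:287,230:320],None,fx=4,fy=4,interpolation=cv2.INTER_CUBIC)
cv2.imwrite("pics/crop4.png",np.hstack([A,B])[:,:,::-1])
E
```

```text
0.139 [0.5988 0.0867 0.1395] [ 0.6 -0.1 -0.6] 15.5
0.138 [0.5985 0.0867 0.138 ] [-0.3  0.2 -1.5] 15.8
0.137 [0.5987 0.0867 0.1372] [1.1 0.7 1.1] 16.0
0.136 [0.5988 0.0867 0.1366] [-1.  -0.9  3.1] 16.3
0.135 [0.5988 0.0867 0.1355] [-0.5  0.1  4.1] 16.5
0.134 [0.5988 0.0867 0.1345] [-0.5  1.1  4.3] 16.8
0.133 [0.5988 0.0867 0.1335] [-0.8 -0.4  4.6] 17.0
0.132 [0.5988 0.0867 0.1324] [-0.1  0.1  4.2] 17.3
0.131 [0.5988 0.0867 0.1314] [-1.   0.   3.8] 17.5
0.13 [0.5988 0.0867 0.1304] [-1.5  0.1  3.6] 17.8
0.129 [0.5988 0.0867 0.1294] [-0.7  0.3  3.7] 18.0
0.128 [0.5988 0.0867 0.1284] [-0.6  0.1  3.9] 18.3
0.127 [0.5987 0.0867 0.1274] [-0.1 -0.1  3.7] 18.5
0.126 [0.5989 0.0867 0.127 ] [-2.5  0.6  8.5] 18.8
0.125 [0.5991 0.0868 0.1269] [-6.  -0.2 12.9] 19.0
0.124 [0.5992 0.0868 0.1267] [-7.9 -1.1 17.7] 19.3
0.123 [0.5994 0.0868 0.1265] [-9.7 -0.3 22. ] 19.5
0.122 [0.5996 0.0868 0.1264] [-11.3  -2.2  27.4] 19.8
0.121 [0.5997 0.0868 0.1262] [-14.   -1.9  32.2] 20.0
[0.59975308 0.08679713 0.12621727] [-14.96954378  -0.65696335  32.40697891]
22.0917
```

View pics/crop4.png

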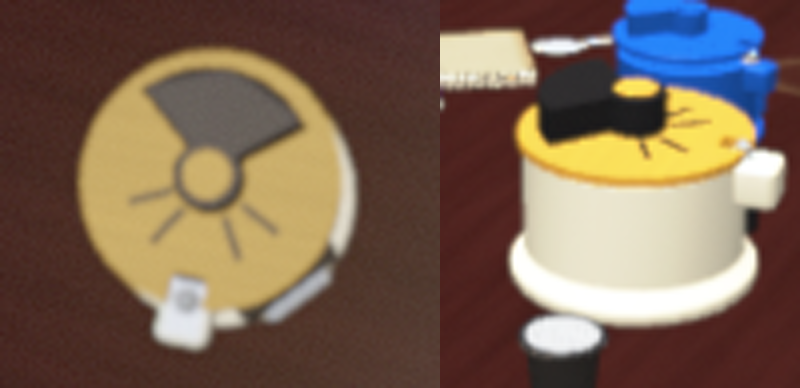

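The disc now lies down against the drum, with the pin in the notch at left (186,298). It travelled from 0.137 to 0.127 m at a low, steady force, then met a firm stop. The hand is clear and the pod is unmoved.

```bash
python3 -c "
from rig import bot
print(bot.job_done())"
```

```text
the job is handed in; nothing more can be done
None
```

The burr disc is turned with its notch over the pin and pressed down 10 mm onto its stop, the hand is clear, and I handed the job in at about 22 s of the 45 s allowed.

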